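# Load the polishing canister on the shaker, cap it tight and switch on

## Robot

A 6-joint arm with a two-finger parallel gripper is mounted at the origin on the work surface. World frame = base frame: x ahead of the robot, y to its left, z up, the work surface at z = 0. Lengths are in m, angles in rad, forces in N, time in s.
With the tool pointing down it reaches from about 0.275 to 0.875 m from the base axis. Payload 12.5 kg.
Tool frame: the origin (TCP) lies on the centre line of the jaws, within the pads' length; the fingertips stand r.finger_overhang ahead of it and the grasp point (between the pads) lies 3 mm ahead of it (r.finger_overhang is the distance from the TCP to the fingertips, in m); z points along the fingers, y is the direction in which the jaws open and shut (so a half turn about z gives the same grasp; the last joint's range is limited). The gripper opens to 85 mm and grips with 20 to 120 N. Pads are 22 mm wide; open, the fingers measure 114 mm over their backs; the gripper's body (76 mm by 85 mm) begins 54 mm behind the grasp point. The pads swing forward as they close: fully open they stand 13 mm farther back than shut.
Start: joints at [-1.394, 0.351, 1.652, -0, 1.139, -0.085], TCP at [0.142, -0.531, 0.253] pointing down, gripper open.
Joint ranges: [-2.75, 2.75], [-0.79, 2.1], [0.01, 2.65], [-1.57, 4.71], [0.07, 3.14], [-2.87, 2.87]. Speed limits (rad/s): [2.22, 2.22, 2.79, 3.14, 3.14, 3.14].

## Interface

Orientations are given as a unit quaternion [x, y, z, w].
In Python, from cell import r, optics gives the robot as it stands. The module is installed in compiled form; this text tells all that it offers. Calls block until the motion is done:
- r.move_to(position, orientation): joint-space move of the TCP to a pose.
- r.move_linear(position, rot=None, vel=0.15): straight line of the TCP; rot=None keeps the orientation; vel is the mean speed in m/s.
- r.set_joints(angles): joint-space move.
- r.set_gripper(opening, squeeze=None): opening from 0.0 (shut) to 1.0 (fully open); squeeze is the grip in N (None keeps the last); returns when the fingers have stopped.
- r.sleep(seconds).
- r.inverse_kinematics(position, orientation): joint angles nearest the present ones, or None.
- optics.get_image(name): name is "scene" or "side" or "wrist"; returns a dict with "pixels" (480x640x3 uint8, red, green, blue), "depth" (480x640 float32, m along the optical axis (not along the pixel's ray), 0 where there is no reading), "fx", "fy", "cx", "cy" (pixels), "camera_from_world" (4x4, takes a point from world to camera coordinates); the wrist camera has in their place "mount" (4x4, takes a point from camera to tool coordinates, whose origin is the TCP and whose axes are the flange's). Camera axes: x right, y down, z forward; pixel columns grow to the right and rows downward; lengths in m; the calibration is good to about 2 mm. A picture is of the moment at which its call begins: read the wrist's pose just before it.
A pose or a line that the arm cannot do raises r.PlanningError and nothing moves.
- r.hand_in(): hands the job in, once; it reports no verdict.
Readings, each from a call of its own:
- r.current_t(): time.
- r.current_q(): joint angles.
- r.current_qvel(): joint speeds.
- r.current_effort(): joint torques, N m.
- r.current_tool_pos(): TCP position.
- r.current_ee_rot(): TCP orientation.
- r.current_contact_force(): force on the tool from outside, world axes, zero at the start.
- r.current_torque(): the same for the moment, N m.
- r.current_opening(): opening from 0.0 (shut) to 1.0 (fully open).
Only numpy, scipy, OpenCV 4.12 (cv2) and the standard library are available. Lean on these libraries where they do the work, as an engineer would, in place of code of your own. Each camera call takes 0.05 s, during which the arm holds its last target.

## Task

Take the taller of the two square canisters by its body (never lift it by its loose cap), set it down square and flat in the shaker's nest without dropping it, and let go of it. Then take the cap by its fin and screw it clockwise fully tight, and only then flip the shaker's toggle switch over to on. Leave the short canister, the steel die, the parts bin and the badge press alone.

Things in the scene. Friction and masses are not known exactly. Their poses are not given: they have to be found in the camera images.
- canister: the taller square aluminium canister (loose, 0.3 to 0.6 kg): body 58 x 58 mm, 64 mm high; black screw cap 45 mm across on top (66 to 78 mm up) with a straight fin up to 93 mm. Origin: centre of underside; z up, x and y square to its sides. A black mark on the top edge of its +x side shows where the fin's dotted end points when tight. Stands at any of three places in the row on the mat
- cap (a joint): turn of the captive screw cap about the canister's axis (rad): 0 = fully tight at its stop, growing anticlockwise from above to 3.0 as loosened; starts 1.7 to 2.7, more than one grip's turn. The fin's dotted end points to the canister's +x turned by this. Friction about 0.1 N m turns a free-standing canister along; the nest holds it. The cap cannot come off
- cap_top: the canister's black screw cap with its fin. Origin: on the canister's axis 66 mm above its underside, the centre of the cap's lower face; z up. Round part 45 mm across and 12 mm high; on it, from 12 to 27 mm above this origin, the fin: 42 mm long (along this x), 12 mm thick (y) and 15 mm high; a white dot on its top marks its +x end
- shaker: grey shaker base, fixed to the bench, 130 x 250 mm, top 56 mm high. Origin: centre of its underside; z up; nest towards its -y end, toggle switch towards its +y end
- nest (a point): centre of the nest floor on the shaker, 60 mm above the bench, axes as the shaker's. The nest is a square frame 65 x 65 mm inside with an aluminium rim 6 mm wide and 14 mm high, its sides along the shaker's x and y; the canister fits in any of its four quarter turns, 3.5 mm free on each side
- switch (a joint): steel toggle lever of the shaker's switch (rad): 0 = off, leaning 0.5 rad to the shaker's -x; 1.0 = on, leaning 0.5 rad to its +x. It springs away from its upright middle (0.5) to the nearer end; 2 to 4 N at the tip moves it
- switch_pivot (a point): pivot of the toggle lever, 60 mm above the bench and 120 mm from the nest's centre; the lever turns about the shaker's y axis
- switch_tip (a point): centre of the 13 mm ball at the tip of the toggle lever, 38 mm from the pivot
- mat: black rubber mat, fixed, 90 x 270 mm, 3 mm thick; the canister, the short canister and the die stand on it in a row along its y, about 90 mm apart. Origin: centre of its underside
- short_canister: the shorter canister of the same make (loose): 58 x 58 mm, 71 mm high over its cap's fin. Leave it alone. Origin: centre of its underside
- die: round steel press die (loose), 54 mm across, 42 mm high. Leave it alone. Origin: centre of its underside
- bin: open red parts bin (loose), 100 x 170 mm, 75 mm high, beyond the mat's +x side. Leave it alone. Origin: centre of its underside
- press: hand press for badges, fixed between mat and shaker, base 190 x 80 mm, head 150 mm high, its red handle slants up towards its -x to 200 mm. Leave it alone. Origin: centre of its underside
Not all that is in view belongs to the job. What is shaped like the canister but green or orange is not meant.

How it is judged:
On the way, in this order (a step that is already met when the one before it is completed fails the run):
1. the canister stands in the nest and is let go (horizontal distance between canister and nest below 0.008 m and z of canister in the frame of nest below 0.004 m and angle between canister's own z axis and vertical below 0.06 rad and contact force between the fingers and canister below 0.3 N), for 0.1 s.
2. the cap is screwed tight, with the canister in the nest (value of joint cap below 0.12 rad and horizontal distance between canister and nest below 0.008 m and z of canister in the frame of nest below 0.004 m), for 0.1 s.
3. the switch is flipped to on (value of joint switch above 0.9 rad), for 0.1 s.
At the end, for the whole second after the job is handed in: the tall canister rests in the nest (within 8 mm of its centre, on its floor within 4 mm, upright within 0.06 rad), its cap is within 0.12 rad of fully tight and the switch is on (above 0.9 rad) (all of step 2 and angle between canister's own z axis and vertical below 0.06 rad and linear speed of canister below 0.02 m/s and value of joint switch above 0.9 rad); the robot touches nothing.
It fails at once if the canister is lifted by its cap (contact force between the fingers and cap_top above 1.5 N and z of canister in the frame of nest above 0.012 m).
It fails at once if the canister is dropped (linear speed of canister above 0.5 m/s and contact force between the fingers and canister below 0.1 N).
It fails at once if the short canister, the die or the bin is shifted by more than 25 mm or tipped (distance of any of short_canister, die, bin from where it was at the start of the episode above 0.025 m or angle between any of short_canister, die, bin's own z axis and vertical above 0.4 rad).
It fails at once if the press is struck (more than 10 N) (contact force between press and anything else above 10 N).
It also fails if it takes over 64 s, if anything falls off the work surface, if the arm or the gripper's body presses on something with over 40 N, if the wrist force passes 120 N, or if a joint passes its speed limit or range.

## Working session

There is one attempt and no reset: what is moved stays moved. The work goes in short steps, each a Python script; the robot and the scene stay as the last script left them, time stands still between calls to the robot, and variables do not carry over. Pictures are saved under pics/ and viewed, and the job is handed in when it is done.

```bash
mkdir -p pics
cat > h.py <<'E'
import numpy as np, cv2
from cell import r, optics
from scipy.spatial.transform import Rotation as R
def snap(n,f):
    p,q=np.array(r.current_tool_pos()),np.array(r.current_ee_rot())
    im=optics.get_image(n)
    if n=="wrist":
        T=np.eye(4);T[:3,:3]=R.from_quat(q).as_matrix();T[:3,3]=p
        im["wc"]=T@np.array(im["mount"])
    else: im["wc"]=np.linalg.inv(np.array(im["camera_from_world"]))
    np.savez("pics/"+f+".npz",pixels=im["pixels"],depth=im["depth"],K=[im["fx"],im["fy"],im["cx"],im["cy"]],wc=im["wc"])
    cv2.imwrite("pics/"+f+".png",im["pixels"][:,:,::-1])
    return im
def load(f): return np.load("pics/"+f+".npz")
def ray(d,u,v):
    fx,fy,cx,cy=d["K"]; W=d["wc"]
    return W[:3,3],W[:3,:3]@np.array([(u-cx)/fx,(v-cy)/fy,1])
def atz(d,u,v,z):
    o,a=ray(d,u,v); return o+a*(z-o[2])/a[2]
def pt(d,u,v):
    o,a=ray(d,u,v); return o+a*float(d["depth"][int(round(v)),int(round(u))])
def cloud(d):
    fx,fy,cx,cy=d["K"]; W=d["wc"]; D=d["depth"]
    v,u=np.mgrid[:480,:640]
    P=np.stack([(u-cx)/fx*D,(v-cy)/fy*D,D],-1)
    P=P@W[:3,:3].T+W[:3,3]; P[D==0]=np.nan; return P
def crop(f,u0,u1,v0,v1,s,o):
    cv2.imwrite("pics/"+o+".png",cv2.resize(cv2.imread("pics/"+f+".png")[v0:v1,u0:u1],None,fx=s,fy=s,interpolation=cv2.INTER_CUBIC))
def down(yaw): # jaw axis (tool y) along yaw direction
    y=np.array([np.cos(yaw),np.sin(yaw),0]);z=np.array([0,0,-1.]);x=np.cross(y,z)
    return R.from_matrix(np.stack([x,y,z],1)).as_quat()
E
python3 - <<'E'
from h import *
for n in("scene","side","wrist"): snap(n,n+"0")
print(r.current_t(),r.finger_overhang,r.current_tool_pos(),r.current_ee_rot(),r.current_opening())
E
```

```text
0.15 0.022 [ 0.14230652 -0.5310392   0.25290075] [ 9.91448036e-01  1.30501407e-01 -3.00296772e-05 -4.18060646e-04] 0.9974062872181878
```

View pics/scene0.png

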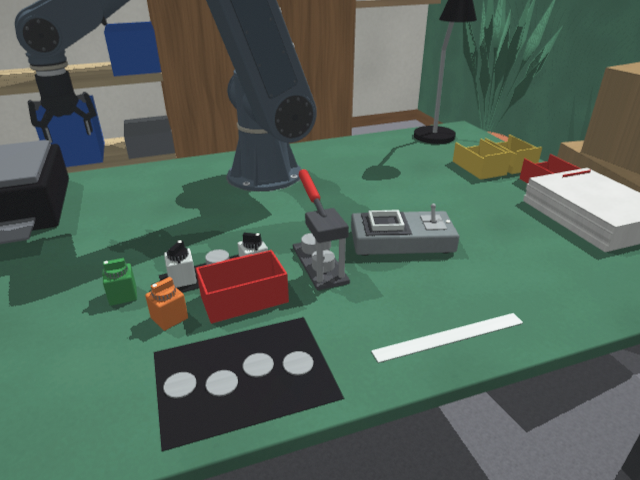

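View pics/side0.png

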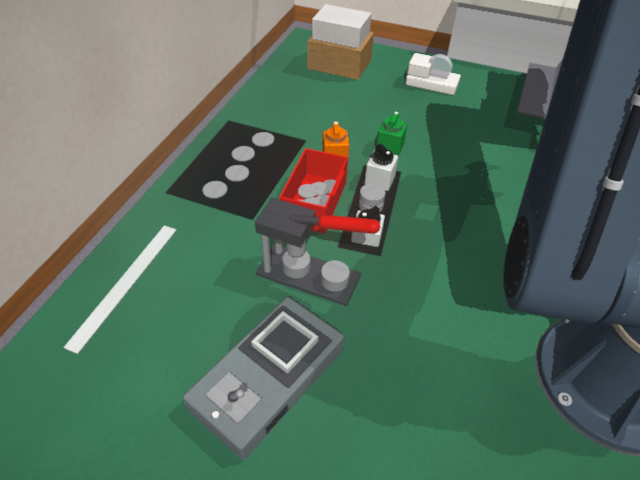

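View pics/wrist0.png

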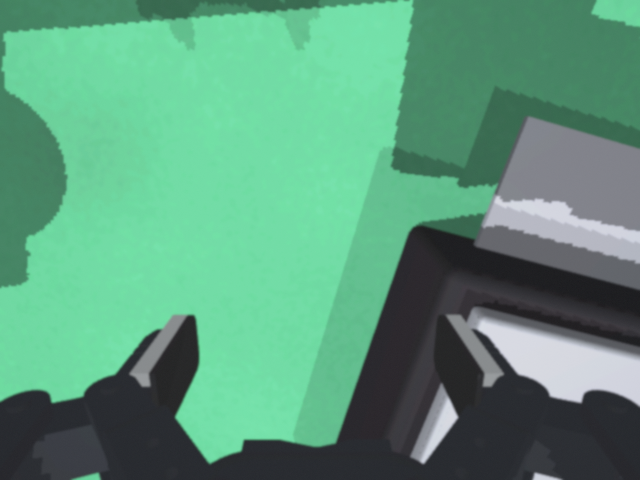

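The row holds two white-bodied canisters with the die between them: scene (180,262) / side (380,170), and scene (252,245) / side (370,225). The green and orange ones stand off the mat. I'll enlarge the crops and compare heights.

Run:
```python
from h import *
crop("scene0",150,280,220,300,6,"c1")
crop("side0",330,430,130,250,5,"c2")
d=load("side0");P=cloud(d)
for n,(u0,u1,v0,v1) in dict(far=(355,400,145,195),near=(350,390,200,250),sh=(180,350,290,460)).items():
    q=P[v0:v1,u0:u1].reshape(-1,3);q=q[np.isfinite(q[:,0])]
    print(n,np.percentile(q,[1,50,99],axis=0).round(3).tolist(),q[:,2].max())
for p in [(383,155),(380,168),(370,192),(370,212),(368,232),(285,343),(236,390),(375,226),(310,220),(340,282)]: print(p,pt(d,*p).round(3))
d=load("scene0")
for p in [(180,247),(180,262),(252,240),(252,250),(385,222),(433,208)]: print(p,pt(d,*p).round(3))
```

```text
far [[0.465, -0.44, -0.003], [0.514, -0.31, 0.03], [0.597, -0.229, 0.096]] 0.09887140947495332
near [[0.434, -0.257, -0.002], [0.473, -0.135, 0.025], [0.544, 0.007, 0.199]] 0.20066164232141837
sh [[0.386, 0.033, -0.003], [0.531, 0.233, 0.002], [0.737, 0.375, 0.074]] 0.10082498694646114
(383, 155) [ 0.51  -0.317  0.083]
(380, 168) [ 0.508 -0.295  0.064]
(370, 192) [ 0.509 -0.233  0.045]
(370, 212) [ 0.483 -0.147  0.074]
(368, 232) [0.448 0.006 0.181]
(285, 343) [0.522 0.183 0.059]
(236, 390) [0.558 0.288 0.058]
(375, 226) [0.439 0.    0.194]
(310, 220) [0.553 0.001 0.163]
(340, 282) [0.486 0.015 0.038]
(180, 247) [ 0.511 -0.315  0.088]
(180, 262) [ 0.545 -0.321  0.07 ]
(252, 240) [ 0.494 -0.15   0.061]
(252, 250) [ 0.509 -0.155  0.043]
(385, 222) [0.522 0.185 0.059]
(433, 208) [0.548 0.301 0.091]
```

Run:
```python
from h import *
a=cv2.imread("pics/c1.png");b=cv2.imread("pics/c2.png");print(a.shape,b.shape)
```

```text
(480, 780, 3) (600, 500, 3)
```

View pics/c1.png

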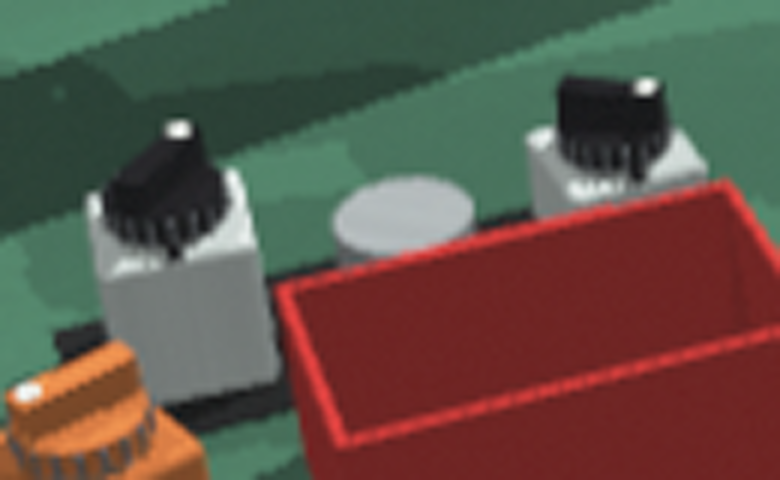

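View pics/c2.png

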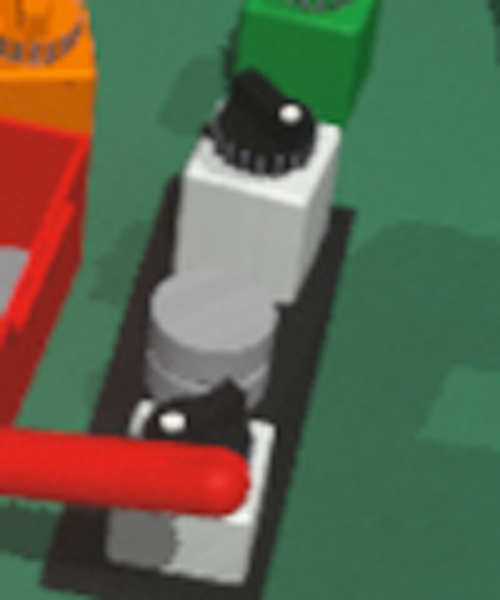

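The far one is the tall canister: its top reads 0.096 (93 + 3 mm mat), against 0.074 for the near one (71 + 3 mm). I'll look from above with the wrist camera.

Run:
```python
from h import *
im=optics.get_image("wrist");print(np.array(im["mount"]).round(3).tolist(),im["fx"],im["cx"],im["cy"])
M=np.array(im["mount"])
# place target at tool pose: TCP yaw 90deg jaws along world y
q=down(np.pi/2);Rm=R.from_quat(q).as_matrix()
tgt=np.array([.51,-.30,.08])
# camera-coord point at axis depth 0.24
off=Rm@(M@np.array([0,0.02,0.27,1]))[:3]
p=tgt-off;print(p)
print(r.inverse_kinematics(p,q), r.inverse_kinematics(p,down(-np.pi/2)))
r.move_to(p,q)
snap("wrist","w1");print(r.current_t())
```

```text
[[-0.0, -0.956, -0.293, 0.075], [1.0, -0.0, -0.001, 0.001], [0.001, -0.293, 0.956, -0.122], [0.0, 0.0, 0.0, 1.0]] 404.45834893971835 316.15774427991215 243.79276014628076
[ 0.48707892 -0.30035201  0.20997319]
[-6.33914023e-01  4.38001830e-01  1.63695738e+00 -4.44089210e-16
  1.06663344e+00 -2.20471035e+00] [-6.33914023e-01  4.38001830e-01  1.63695738e+00 -4.44089210e-16
  1.06663344e+00  9.36882304e-01]
2.0833
```

View pics/w1.png

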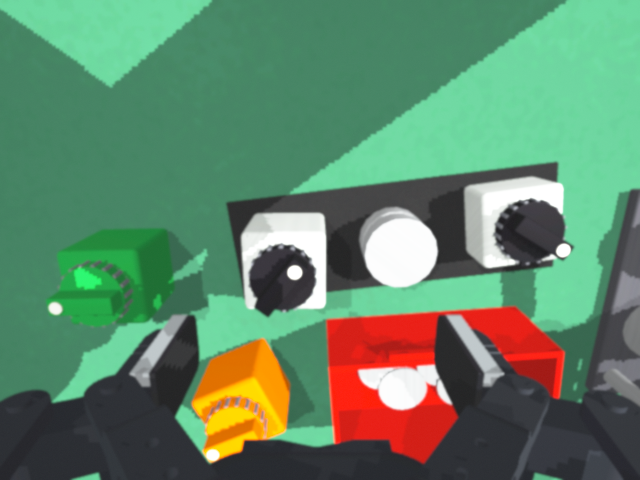

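Run:
```python
from h import *
crop("w1",225,345,195,325,4,"c3")
d=load("w1");P=cloud(d)
m=(abs(P[...,2]-.067)<.004);m[:200]=0;m[320:]=0;m[:,:235]=0;m[:,335:]=0
q=P[m][:,:2].astype(np.float32);print(len(q),cv2.minAreaRect(q))
for n,b in dict(die=(355,440,205,290,.045),tall=(235,335,200,320,.067),short=(455,575,170,280,.05)).items():
    u0,u1,v0,v1,z=b;s=P[v0:v1,u0:u1].reshape(-1,3);s=s[np.isfinite(s[:,0])]
    s=s[s[:,2]>.02];print(n,np.percentile(s,[1,99],axis=0).round(3).tolist())
for n,(u0,u1,v0,v1) in dict(green=(50,180,220,330),orange=(190,290,340,460),bin=(325,570,305,430)).items():
    s=P[v0:v1,u0:u1].reshape(-1,3);s=s[s[:,2]>.02];print(n,np.percentile(s,[1,99],axis=0).round(3).tolist())
```

```text
2661 ((0.5132486820220947, -0.32376351952552795), (0.05726262181997299, 0.05800986289978027), 0.4001835882663727)
die [[0.481, -0.264, 0.022], [0.532, -0.213, 0.048]]
tall [[0.485, -0.351, 0.024], [0.54, -0.295, 0.099]]
short [[0.457, -0.181, 0.022], [0.516, -0.127, 0.077]]
green [[0.476, -0.479, 0.022], [0.553, -0.348, 0.213]]
orange [[0.47, -0.397, 0.022], [0.652, -0.308, 0.273]]
bin [[0.47, -0.29, 0.021], [0.679, -0.123, 0.267]]
```

View pics/c3.png

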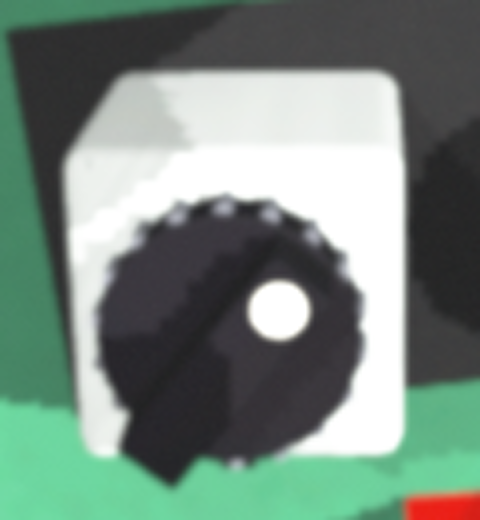

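Run:
```python
from h import *
d=load("w1");P=cloud(d)
for p in [(170,230),(166,290),(60,240),(262,342),(285,380),(328,322),(440,318),(520,310),(560,350),(294,272),(265,312)]:
    print(p,P[p[1],p[0]].round(3))
s=P[210:335,45:185].reshape(-1,3);s=s[(s[:,2]>.02)&(s[:,2]<.11)];print(s[:,1].max(),s[:,0].min(),s[:,0].max())
s=P[325:470,190:300].reshape(-1,3);s=s[(s[:,2]>.02)&(s[:,2]<.11)];print(s[:,1].min(),s[:,0].min(),s[:,0].max())
s=P[300:420,320:440].reshape(-1,3);s=s[(s[:,2]>.02)&(s[:,2]<.09)];print("bin",s[:,1].min(),s[:,0].min())
# fin
m=(P[...,2]>.09)&(P[...,2]<.102);m[:200]=0;m[330:]=0;m[:,:230]=0;m[:,340:]=0
q=P[m][:,:2].astype(np.float32);print(len(q),cv2.minAreaRect(q))
# nest from scene/side depth: rim at .074
for n,w in (("side0",(180,350,290,460)),("scene0",(340,470,195,260))):
    Q=cloud(load(n));u0,u1,v0,v1=w
    s=Q[v0:v1,u0:u1].reshape(-1,3);s2=s[abs(s[:,2]-.075)<.004][:,:2].astype(np.float32)
    s2=s2[np.linalg.norm(s2-[.525,.187],axis=1)<.07]
    print(n,len(s2),cv2.minAreaRect(s2))
    s2=s[abs(s[:,2]-.056)<.007][:,:2].astype(np.float32);print(cv2.minAreaRect(s2))
```

```text
(170, 230) [ 0.502 -0.425  0.002]
(166, 290) [ 0.546 -0.425  0.025]
(60, 240) [ 0.51  -0.52   0.001]
(262, 342) [ 0.604 -0.35   0.011]
(285, 380) [ 0.642 -0.33   0.013]
(328, 322) [ 0.584 -0.291  0.009]
(440, 318) [ 0.478 -0.258  0.206]
(520, 310) [ 0.573 -0.122  0.01 ]
(560, 350) [ 0.572 -0.125  0.076]
(294, 272) [ 0.503 -0.315  0.098]
(265, 312) [ 0.53  -0.334  0.098]
-0.423930006897662 0.4978774496165591 0.5558976725848986
-0.4004305844285762 0.6013402256855304 0.6596889365122944
bin -0.2983957887318356 0.535623951577308
1321 ((0.513955295085907, -0.3236231505870819), (0.01218086015433073, 0.04260503873229027), 51.27593994140625)
side0 636 ((0.5212247967720032, 0.1834314465522766), (0.07857919484376907, 0.07848084717988968), 73.08411407470703)
((0.533989429473877, 0.2272796630859375), (0.2491295337677002, 0.13090915977954865), 72.67457580566406)
scene0 176 ((0.52543044090271, 0.18384972214698792), (0.07765687257051468, 0.08079516887664795), 73.24723052978516)
((0.5751258134841919, 0.18951892852783203), (0.3021014928817749, 0.22091557085514069), 74.92052459716797)
```

Canister centre is (0.513, -0.324), yaw about 0.4°. The dot points at about 142° in world, which fits the +x mark. I'll grip the body across x, where there is room on both sides.

Run:
```python
from h import *
q=down(0.007)
c=(.5133,-.3237)
r.set_gripper(1.0,40)
r.move_to([*c,.15],q); print(r.current_q())
r.move_linear([*c,.054],vel=.08)
print(r.current_contact_force())
r.set_gripper(0.0,40); print(r.current_opening(),r.current_contact_force())
r.move_linear([*c,.10],vel=.08)
print(r.current_t(),r.current_contact_force(),r.current_opening(),r.current_tool_pos())
snap("side","s1");crop("side0",330,430,120,240,5,"x");crop("s1",320,440,90,240,4,"c4")
snap("wrist","w2")
```

```text
[-6.39384570e-01  5.69584929e-01  1.58720587e+00 -4.02009722e-05
  9.84633886e-01 -6.47461603e-01]
[-0.57087922  0.61158719 -0.29867564]
0.6713920147647375 [0.69345233 0.48646856 5.80949332]
6.1417 [ 0.18503027  0.7988748  -6.17802646] 0.6759990191174069 [ 0.51308657 -0.32354627  0.09980871]
```

View pics/c4.png

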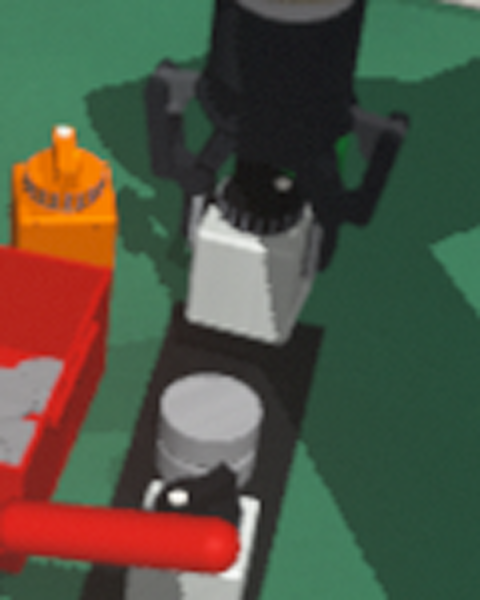

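View pics/w2.png

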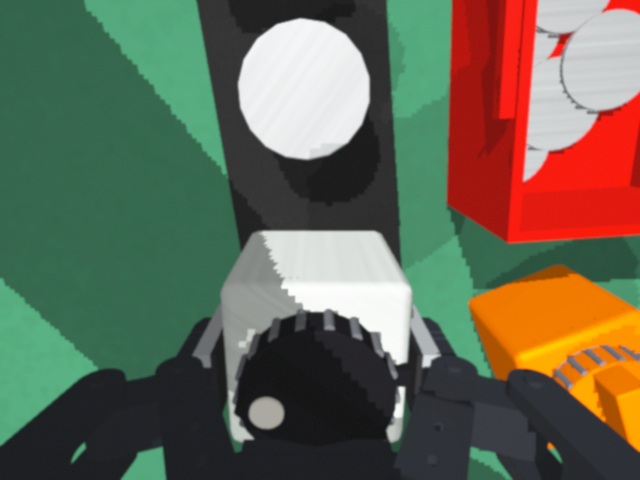

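Held square, about 0.6 kg. I'll carry it high over the press and look at the nest from just short of it.

Run:
```python
from h import *
p=np.array(r.current_tool_pos());p[2]=.295
r.move_linear(p,vel=.2)
r.move_linear([.50,.115,.295],down(np.radians(-17)),vel=.2)
print(r.current_t(),r.current_q(),r.current_opening())
snap("wrist","w3")
```

```text
9.7083 [ 1.34480485e-01  2.41014769e-01  1.69414870e+00 -1.35369336e-04
  1.20650099e+00  4.31732732e-01] 0.6699755525758034
```

View pics/w3.png

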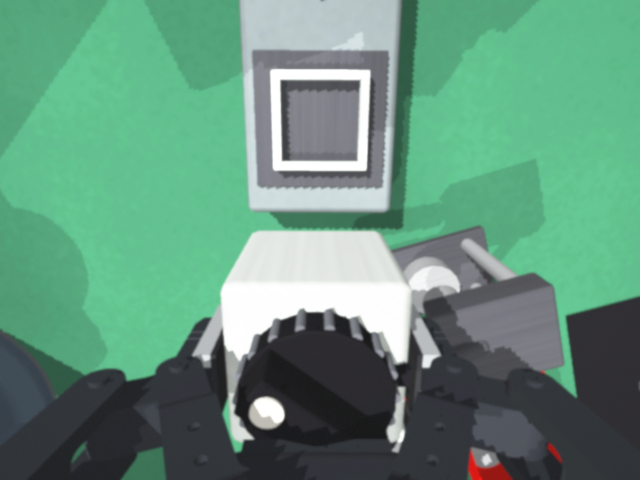

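Run:
```python
from h import *
d=load("w3");P=cloud(d)
g=cv2.cvtColor(d["pixels"],cv2.COLOR_RGB2GRAY)
m=((g>225)).astype(np.uint8);m[:60]=0;m[180:]=0;m[:,:255]=0;m[:,385:]=0
cs,_=cv2.findContours(m,cv2.RETR_CCOMP,cv2.CHAIN_APPROX_NONE)
for c in sorted(cs,key=cv2.contourArea)[-2:]:
    print(cv2.contourArea(c),cv2.boundingRect(c))
    w=np.array([atz(d,*p[0],.074)[:2] for p in c],np.float32);print(cv2.minAreaRect(w))
q=P[60:190,255:390].reshape(-1,3);q=q[abs(q[:,2]-.074)<.004];print(np.median(q[:,2]),len(q),cv2.minAreaRect(q[:,:2].astype(np.float32)))
# canister top plane
q=P[225:445,200:430].reshape(-1,3);print(np.histogram(q[:,2],bins=np.arange(.22,.36,.01)))
t=P[285:330,225:405].reshape(-1,3);zt=np.nanmedian(t[:,2]);print(zt)
s=P[280:450,205:430].reshape(-1,3);s=s[abs(s[:,2]-zt)<.004];print(len(s),cv2.minAreaRect(s[:,:2].astype(np.float32)))
print(atz(d,224,285,zt),atz(d,410,285,zt),r.current_tool_pos())
```

```text
6646.0 (279, 78, 83, 85)
((0.5248427987098694, 0.18397346138954163), (0.06524386256933212, 0.06578809767961502), 72.94752502441406)
9425.0 (270, 69, 100, 101)
((0.5249343514442444, 0.18432603776454926), (0.07759685814380646, 0.0781034454703331), 72.91563415527344)
0.07558248998493675 2938 ((0.5252737402915955, 0.183914452791214), (0.07699517905712128, 0.07716473191976547), 72.83567810058594)
(array([    0,     0,    67,   846,  1012,  1228,  1638,  2283, 12447,
        4499, 10144,  6348,  1695]), array([0.22, 0.23, 0.24, 0.25, 0.26, 0.27, 0.28, 0.29, 0.3 , 0.31, 0.32,
       0.33, 0.34, 0.35]))
0.3090491769083098
12305 ((0.5011471509933472, 0.11486086994409561), (0.057941921055316925, 0.06960698217153549), 73.17478942871094)
[0.48369825 0.14990426 0.30904918] [0.53506553 0.13414966 0.30904918] [0.50004981 0.11454568 0.29501306]
```

Run:
```python
from h import *
q=down(np.radians(-17.1))
r.move_linear([.5237,.184,.25],q,vel=.15)
r.move_linear([.5237,.184,.132],vel=.12)
print(r.current_t(),r.current_contact_force(),r.current_tool_pos())
snap("wrist","w4");snap("side","s4");snap("scene","e4")
crop("side0",200,360,280,400,4,"x");crop("s4",210,360,200,400,3,"s4c");crop("e4",330,480,140,270,4,"e4c")
```

```text
11.6167 [-1.00782516  0.03490981 -5.23525499] [0.52414032 0.18408482 0.13275338]
```

View pics/w4.png

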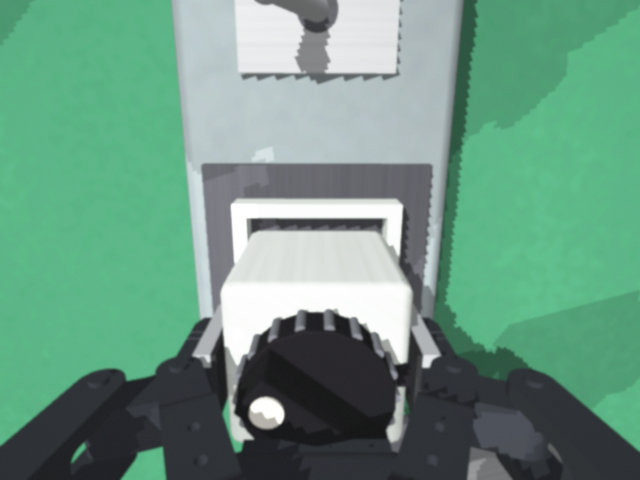

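View pics/s4c.png

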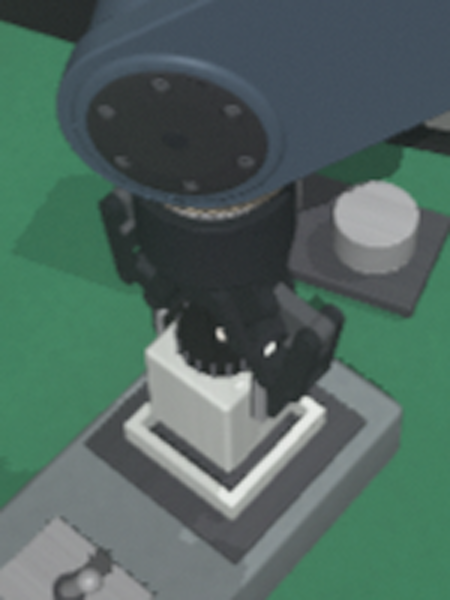

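View pics/e4c.png

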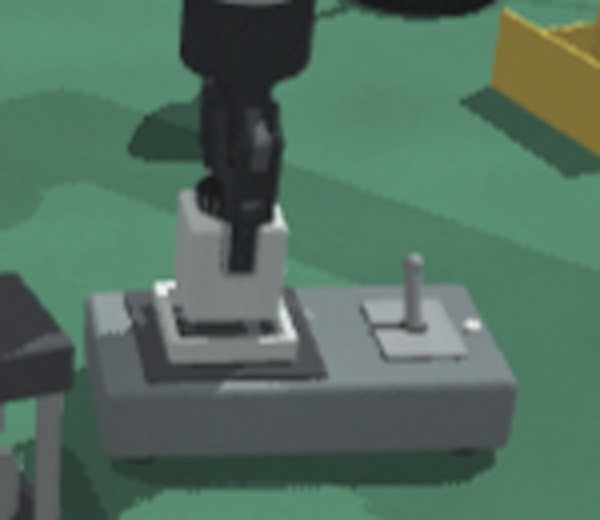

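Run:
```python
from h import *
d=load("w4");crop("w4",225,415,190,300,4,"w4c")
yd=np.array([-np.sin(np.radians(-17.1)),np.cos(np.radians(-17.1))]);xd=np.array([yd[1],-yd[0]])
c=np.array([.5241,.1841])
def pr(u,v,z):
    w=atz(d,u,v,z)[:2]-c;print((u,v),(w@xd*1e3).round(1),(w@yd*1e3).round(1))
pr(317,199,.074);pr(317,217,.074);pr(317,232,.0815);pr(253,234,.0815);pr(382,234,.0815);pr(247,222,.074);pr(387,222,.074);pr(232,203,.074);pr(403,203,.074)
```

```text
(317, 199) 1.2 40.4
(317, 217) 1.2 32.1
(317, 232) 1.1 27.0
(253, 234) -27.4 26.1
(382, 234) 30.1 26.1
(247, 222) -31.1 29.8
(387, 222) 33.4 29.7
(232, 203) -37.4 38.6
(403, 203) 40.2 38.6
```

View pics/w4c.png

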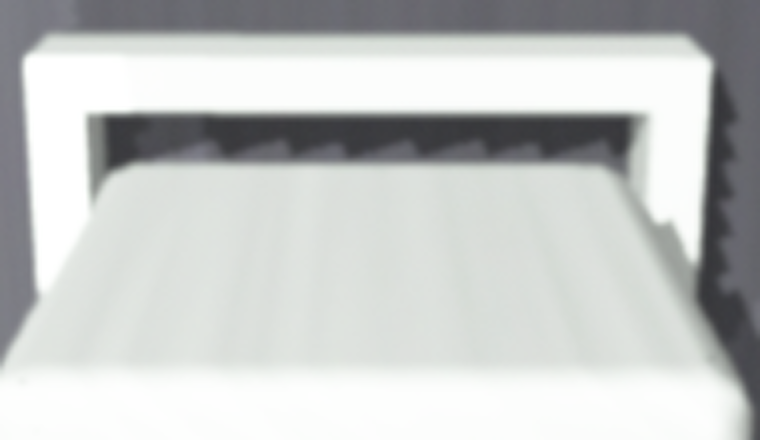

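The canister is centred over the nest to within about 0.6 mm. I'll nudge it and lower in small steps, watching force.

Run:
```python
from h import *
yd=np.array([.294,.956]);p=np.array(r.current_tool_pos())
c=p[:2]+.0005*yd-np.array([.0004,.0001])
c=np.array([.5237,.184])+.0005*yd   # commanded frame
f0=r.current_contact_force()[2]
for z in (.122,.117,.114,.1125,.1115,.1108,.110,.1093,.1085):
    r.move_linear([*c,z],vel=.04); r.sleep(.05)
    f=r.current_contact_force(); print(z,np.round(f,1),r.current_tool_pos().round(4) if hasattr(r.current_tool_pos(),'round') else 0)
    if f[2]-f0>4 or np.hypot(*f[:2])>6: break
print(r.current_t());snap("wrist","w5");snap("scene","e5");crop("e5",330,480,140,270,4,"e5c")
```

```text
0.122 [ 0.2 -0.1 -5.7] [0.5238 0.1845 0.1219]
0.117 [-0.4 -0.3 -5.5] [0.5238 0.1845 0.1169]
0.114 [ 0.3  0.  -5.3] [0.5238 0.1845 0.1139]
0.1125 [ 1.  -0.2 -6.3] [0.5238 0.1845 0.1125]
0.1115 [ 0.4 -0.1 -5.2] [0.5239 0.1845 0.1116]
0.1108 [-3.7 -0.1  6.4] [0.524  0.1845 0.1115]
13.7417
```

View pics/w5.png

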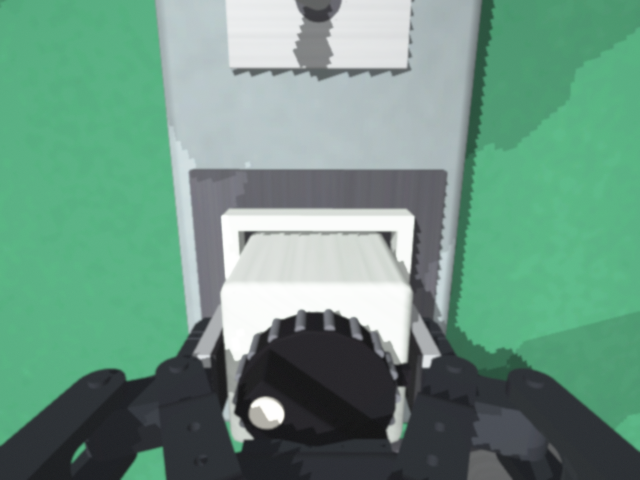

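View pics/e5c.png

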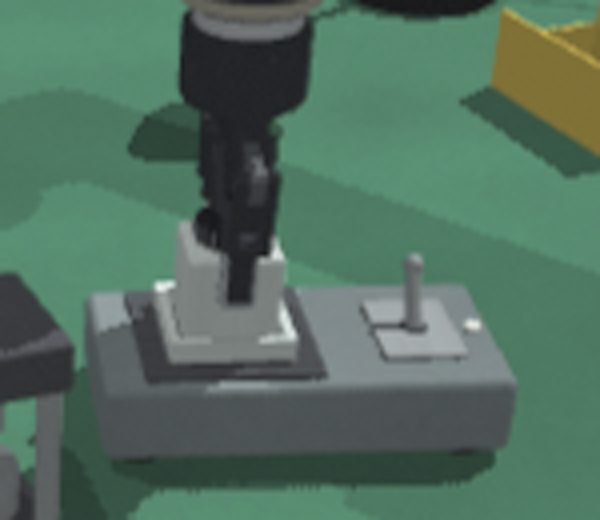

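Floor contact is at the expected height. I'll release, rise and look at the fin.

Run:
```python
from h import *
r.set_gripper(1.0); r.sleep(.2); print(r.current_contact_force())
p=np.array(r.current_tool_pos())
r.move_linear([p[0],p[1],.20],vel=.12)
yd=np.array([.294,.956])
r.move_linear([*(p[:2]-.06*yd),.24],vel=.15)
snap("wrist","w6");print(r.current_t())
d=load("w6");P=cloud(d)
s=P.reshape(-1,3);D=lambda z,w:s[(abs(s[:,2]-z)<w)&(np.linalg.norm(s[:,:2]-[.524,.184],axis=1)<.05)][:,:2].astype(np.float32)
print("fin",cv2.minAreaRect(D(.153,.005)),"body",cv2.minAreaRect(D(.124,.003)))
```

```text
[ 0.4806471  -0.32274457 -0.53124462]
16.0167
fin ((0.5249021053314209, 0.18444623053073883), (0.0120847811922431, 0.04206866770982742), 33.92510986328125) body ((0.5249260663986206, 0.1845882534980774), (0.05744907632470131, 0.05817846953868866), 72.84273529052734)
```

View pics/w6.png

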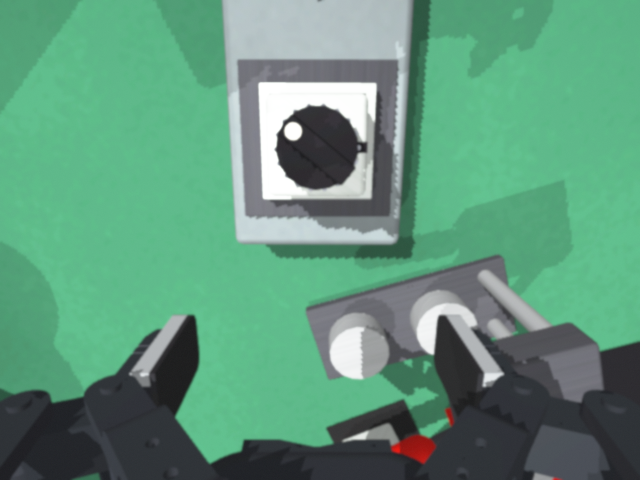

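Mark at (362,148) on the +x side, dot at (293,131): the cap stands at about 2.46 rad. Joint 6 can cover all of that in one grip (about -0.25 to 2.21).

Run:
```python
from h import *
q=down(np.radians(33.9));c=[.5240,.1847]
r.set_gripper(0.6)
j=r.inverse_kinematics([*c,.21],q);print(np.round(j,3))
assert abs(j[5]+.253)<.1
r.set_joints(j)
r.move_linear([*c,.162],vel=.08); print(r.current_contact_force())
r.set_gripper(0.0,50); print(r.current_opening(),r.current_contact_force(),r.current_torque())
j=np.array(r.current_q());e=2.209
print(j[5],r.current_t())
for k in (0.3,.6,.9):
    t=j.copy();t[5]=j[5]+(e-j[5])*k; r.set_joints(t); print(k,r.current_q()[5],np.round(r.current_contact_force(),1),np.round(r.current_torque(),2),r.current_opening())
snap("side","s7");snap("scene","e7");crop("s7",210,360,200,400,3,"s7c");print(r.current_t())
```

```text
[ 0.255  0.409  1.681 -0.     1.051 -0.337]
[-0.06428456 -0.11932039  0.20398503]
0.12537917826590192 [-1.37043131 -0.4454341   5.95351628] [-0.09153087  0.32358058  0.0278293 ]
-0.33660477064167815 18.425
0.3 0.42469888482090185 [-0.6 -0.   0.9] [-0.04 -0.   -0.1 ] 0.12130877727391559
0.6 1.1877218012471027 [-0.4  0.3  0.9] [ 0.    0.02 -0.06] 0.1227488607433359
0.9 1.9512051312688918 [-1.2 -0.2  1.4] [ 0.    0.12 -0.06] 0.12240238064158675
20.8
```

View pics/s7c.png

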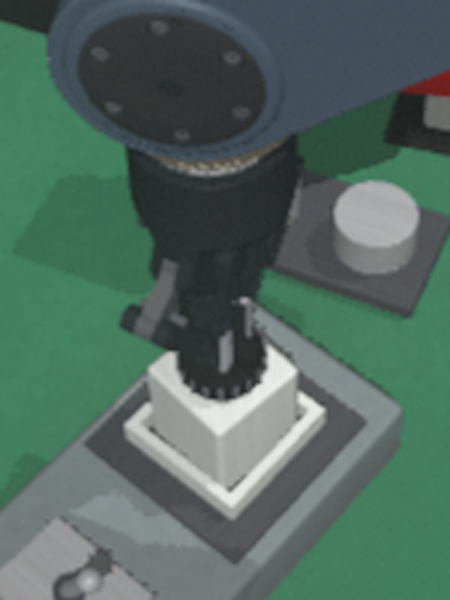

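Run:
```python
from h import *
j=np.array(r.current_q())
for e in (2.05,2.1,2.13,2.16,2.19,2.22,2.25):
    t=j.copy();t[5]=e; r.set_joints(t); r.sleep(.1)
    T=r.current_torque(); print(e,round(r.current_q()[5],3),np.round(r.current_contact_force(),1),np.round(T,2),round(r.current_opening(),4))
    if abs(T[2])>.7: break
print(r.current_t())
```

```text
2.05 2.047 [-0.7  0.6  2.3] [ 0.01  0.04 -0.04] 0.1254
2.1 2.098 [-0.7  0.3  1.4] [ 0.08  0.07 -0.01] 0.1262
2.13 2.129 [-0.3  1.   1.4] [ 0.11  0.12 -0.02] 0.118
2.16 2.159 [-0.9  0.7  1.3] [ 0.06  0.05 -0.02] 0.1258
2.19 2.189 [-1.   0.9  2. ] [ 0.11  0.1  -0.03] 0.1222
2.22 2.219 [-1.4  0.1  1.3] [ 0.11  0.08 -0.04] 0.1208
2.25 2.249 [-0.7  0.1  2.9] [-0.09  0.21  0.05] 0.1244
23.25
```

Run:
```python
from h import *
j=np.array(r.current_q())
for e in (2.29,2.33,2.37,2.41):
    t=j.copy();t[5]=e; r.set_joints(t); r.sleep(.1)
    T=r.current_torque(); print(e,round(r.current_q()[5],3),np.round(r.current_contact_force(),1),np.round(T,2),round(r.current_opening(),4))
    if abs(T[2])>.5: break
snap("wrist","w7b");print(r.current_t())
```

```text
2.29 2.289 [ 0.8 -5.1  2.8] [-0.92  0.1   0.49] 0.1272
2.33 2.328 [ 0.6 -4.9  3.1] [-0.89  0.04  0.89] 0.1253
24.0
```

View pics/w7b.png

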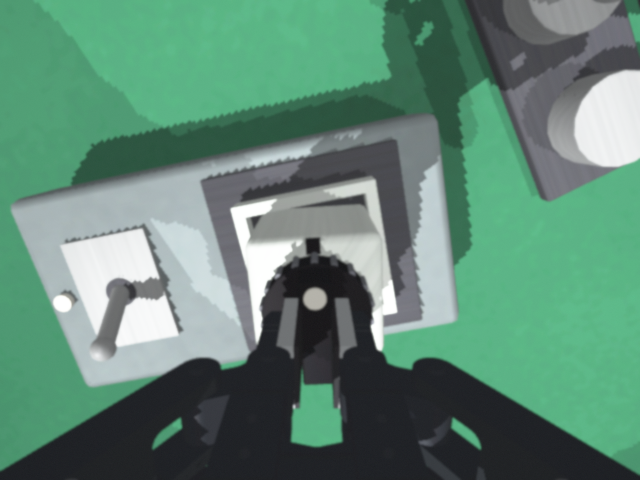

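The canister took up its play in the nest and then the stop took 0.9 N m. The dot (315,298) lines up with the mark (313,245). I'll release and check.

Run:
```python
from h import *
r.set_gripper(0.6); r.sleep(.1)
p=np.array(r.current_tool_pos())
r.move_linear([p[0],p[1],.22],vel=.12)
yd=np.array([.294,.956])
# view pose: jaws along shaker x, TCP offset to -y
r.move_to([*(np.array([.524,.184])-.02*yd),.30],down(np.radians(-17)))
snap("wrist","w8");print(r.current_t(),r.current_q())
d=load("w8");P=cloud(d)
s=P.reshape(-1,3);D=lambda z,w,c=(.524,.184),R=.05:s[(abs(s[:,2]-z)<w)&(np.linalg.norm(s[:,:2]-c,axis=1)<R)][:,:2].astype(np.float32)
print("fin",cv2.minAreaRect(D(.153,.005)),"body",cv2.minAreaRect(D(.124,.003)),np.median(s[(abs(s[:,2]-.124)<.005)][:,2]))
```

```text
26.8333 [ 2.22504784e-01  2.95129990e-01  1.61072019e+00 -3.70061057e-06
  1.23633837e+00  5.20007738e-01]
fin ((0.5252876281738281, 0.18402618169784546), (0.012330974452197552, 0.041967932134866714), 65.18936920166016) body ((0.5251784920692444, 0.18398776650428772), (0.05824125558137894, 0.05795804411172867), 65.14756774902344) 0.12528591936563543
```

View pics/w8.png

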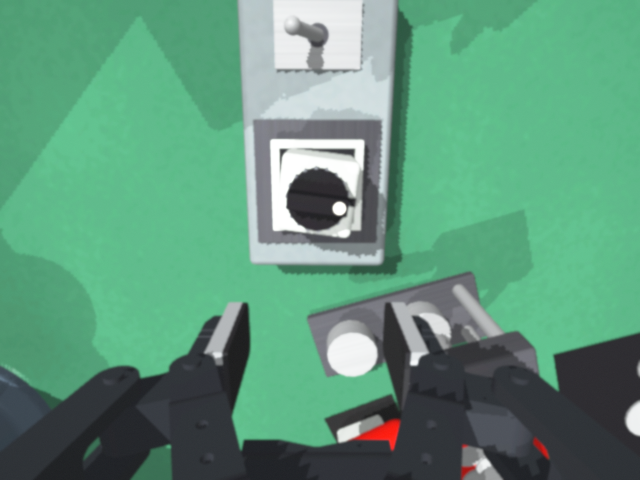

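Fin and body axes agree to 0.05°, so the cap is fully tight, and the canister is still down in the nest. Now the toggle.

Run:
```python
from h import *
d=load("w8");P=cloud(d)
a=np.radians(-17.1);xd=np.array([np.cos(a),np.sin(a)]);yd=np.array([-xd[1],xd[0]])
n=np.array([.5242,.184]);pv=n+.12*yd
for p in [(291,25),(290,22),(316,35)]:
    w=P[p[1],p[0]];print(p,w.round(4),((w[:2]-pv)@xd).round(4),((w[:2]-pv)@yd).round(4))
q=down(np.radians(72.9))
z=.080+.022
def at(s): return pv+xd*s
r.set_gripper(0.0,20)
r.move_to([*at(-.05),.20],q)
r.move_linear([*at(-.05),z],vel=.12)
print(r.current_q()[5],r.current_contact_force())
snap("wrist","w9");snap("side","s9");crop("s9",150,350,250,450,3,"s9c")
print(r.current_t())
```

```text
(291, 25) [0.5423 0.3031 0.101 ] -0.0177 -0.0009
(290, 22) [0.5422 0.3051 0.1011] -0.0184 0.001
(316, 35) [0.5588 0.2964 0.0742] 0.0 -0.0024
-0.80033304620069 [-0.64594278  0.05910848 -0.24022729]
29.6417
```

View pics/s9c.png

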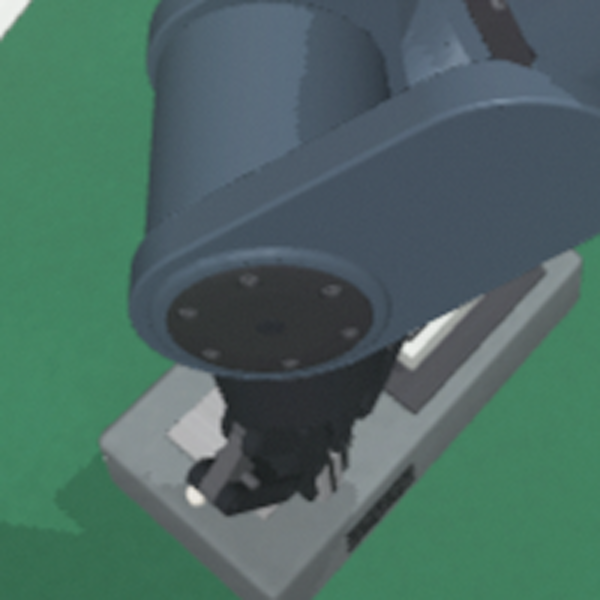

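View pics/w9.png

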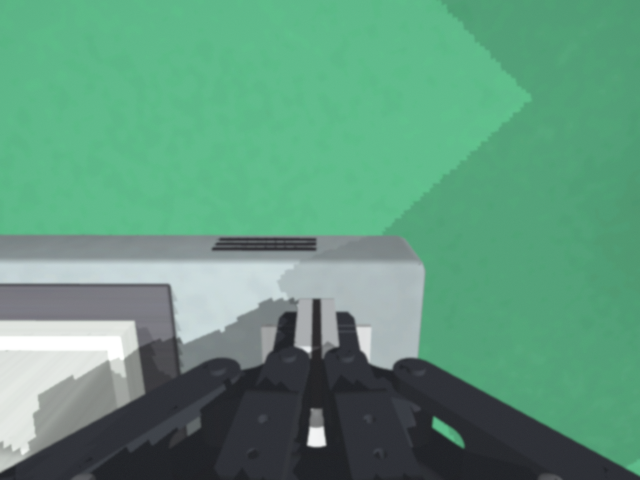

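Tips are low on the -x side of the ball. I'll push along shaker +x in steps.

Run:
```python
from h import *
a=np.radians(-17.1);xd=np.array([np.cos(a),np.sin(a)]);yd=np.array([-xd[1],xd[0]])
pv=np.array([.5242,.184])+.12*yd; z=.102
for s in (-.035,-.028,-.022,-.016,-.011,-.006,-.003):
    r.move_linear([*(pv+xd*s),z],vel=.06); f=np.array(r.current_contact_force());print(s,(f[:2]@xd).round(2),f[2].round(2))
    if np.linalg.norm(f)>25: break
r.move_linear([*(pv+xd*-.03),z],vel=.1)
r.move_linear([*(pv+xd*-.03),.22],vel=.15)
r.move_to([*(pv-.12*yd-xd*.02),.30],down(np.radians(-17)))
snap("wrist","w10");snap("scene","e10");snap("side","s10");print(r.current_t())
crop("e10",330,480,140,270,4,"e10c")
s=cloud(load("w10")).reshape(-1,3);D=lambda z,w,c=(.524,.184),R=.05:s[(abs(s[:,2]-z)<w)&(np.linalg.norm(s[:,:2]-c,axis=1)<R)][:,:2].astype(np.float32)
print("fin",cv2.minAreaRect(D(.153,.005)),"body",cv2.minAreaRect(D(.124,.003)))
```

```text
-0.035 -2.15 -0.94
-0.028 -2.67 1.23
-0.022 -0.99 0.98
-0.016 0.56 0.15
-0.011 0.19 -0.53
-0.006 -0.25 -0.47
-0.003 -1.39 0.84
34.3167
fin ((0.525219202041626, 0.18416064977645874), (0.012502392753958702, 0.04197242483496666), 65.1142349243164) body ((0.5252297520637512, 0.18404246866703033), (0.05827590823173523, 0.057942599058151245), 65.1107406616211)
```

View pics/w10.png

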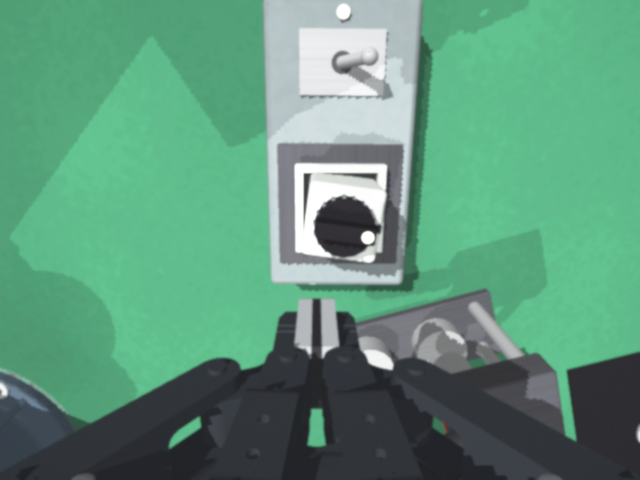

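View pics/e10c.png

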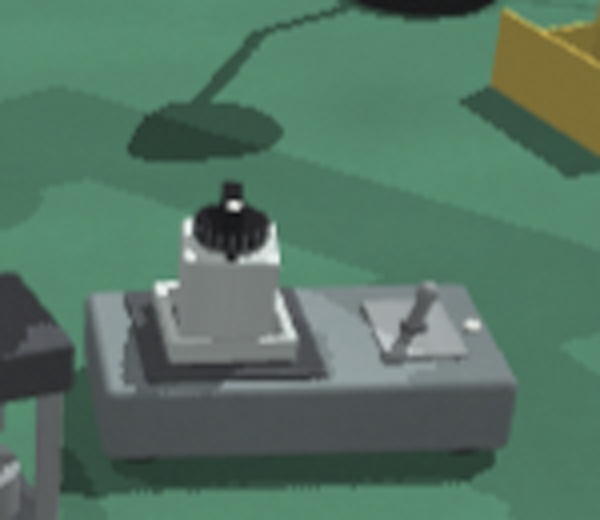

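The lever now leans to +x (ball at (370,55)), the cap dot is on the mark, the canister is upright in the nest and the gripper is clear. Handing in.

Run:
```python
from h import *
print(r.current_t(),r.current_contact_force()); r.hand_in()
```

```text
34.3167 [-0.23605212 -0.08580855  0.5219547 ]
the job is handed in; nothing more can be done
```

The job is done and handed in at 34.3 s, within the 64 s limit. I gripped the tall canister by its body, set it in the nest and let go. I then screwed the cap clockwise about 141° in one grip, until the stop resisted with 0.9 N m, and flipped the toggle to on.

Last checks:
- **Cap:** the fin and body axes agree to within 0.1°, and the dot is on the mark, so it is fully tight.
- **Canister:** it stands upright on the nest floor, within about 1 mm of the centre.
- **Switch:** the lever leans to the shaker's +x side, which is on.
- **Robot:** the gripper is clear and touching nothing.

- **Canister turned in the nest:** tightening turned it about 8° clockwise within the nest's free play, so it no longer sits exactly square to the frame, though it was square when set down.
- **Camera disagreement:** before placing, the side camera put the nest centre 3 to 4 mm from where the wrist and scene cameras put it. I went with the wrist camera, and the canister seated cleanly.
- **Not re-measured:** I planned every move to keep clear of the short canister, die, bin and press, but did not measure their positions again at the end.

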